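# Fit the rotor of a desk fan and shut its grille

## Task

The desk fan lies on its back with its grille open: set the loose rotor over the sprung drive dog in the middle of the fan, turn it under light pressure until it drops fully home on the dog, then let go and swing the grille fully shut. Press the rotor only lightly, never with force, and leave the other things on the table where they are.

Things in the scene. Friction and masses are not known exactly. Their poses are not given: they have to be found in the camera images.
- fan: Grey desk fan lying on its back, fixed to the table. Round open drum 178 mm across and 80 mm high (inside 170 mm across); origin at the centre of its underside, z up. Its folded wire foot reaches out along its +x (to 131 mm), 13 mm high. The grille is hinged on its -y side.
- fan_seat (a point): Flat top of the motor boss on the fan's axis, 22 mm above the table, where the rotor's underside rests when home. Its axes are the fan's. The dog standing on it gives down by at most 5 mm against a spring (about 2 N to start, 7 N at its stop, rigid after that) and springs back up.
- rotor: Loose grey fan rotor, 80 to 130 g, 132 mm across with five blades; origin at the centre of its underside, z up. Hub 48 mm across, 22 mm high; on it a finger bar to grasp, 40 mm long along its x, 14 mm thick along its y, 22 to 50 mm above the origin. Blades lie 3 to 22 mm above the origin. Pressed on the fan by more than 25 N it counts as forced.
- grille (a joint): Opening angle of the fan's grille, rad: 0 shut flat on the drum's rim, up to 2.0 open. It is stiff (about 0.18 N m, 1 to 2 N at the tab) and stays where it is left.
- grille_hinge (a point): Middle of the grille's hinge line, 92 mm from the fan's axis on its -y side, 83 mm above the table; the line runs along the fan's x.
- grille_tab (a point): Centre of the thumb tab at the grille's free edge, 189 mm from the hinge line, 36 mm wide, 22 mm long, 5 mm thick; the point's y points away from the hinge along the grille, its z is the outer face's normal (up when shut). The grille is a round wire frame 182 mm across.
- tape: Bystander: roll of black tape 100 mm across, 24 mm high; origin under its centre.
- cup: Bystander: white cup 80 mm across, 95 mm high; origin under its centre.
- tub: Bystander: white open tub 120 x 100 x 55 mm; origin under its centre.
- carton: Bystander: cardboard box 100 x 70 x 50 mm; origin under its centre.
- driver: Bystander: screwdriver lying along its x.
- paint_jar: Bystander: jar 56 mm across, 75 mm high; origin under its centre.
- dog_top (a point): Top of the drive dog at rest, on the fan's axis, 15 mm above fan_seat. The dog is a cross of four flat-topped arms, 32 mm tip to tip, arms 6.5 mm thick. The cross stands at some odd angle, askew to the fan, which is not reported: this point is fixed in the fan and has the fan's axes. The dog is stiff to turn (0.08 N m), but turns along if pressed hard, and once engaged.
- rotor_socket (a point): Under the rotor, on its axis, 6 mm above its underside: a round recess 38 mm across and 6 mm deep, then a cross-shaped socket with 9 mm wide slots along the rotor's x and y for the dog's arms. Unaligned, the rotor rides 9 mm above fan_seat, less what the dog gives; aligned within about 5 degrees it drops home. Any quarter turn fits, so at most 90 degrees of turning finds it.
Things that resemble listed ones, but are neither listed nor needed, are in the scene too. What is shaped like the rotor but blue or pink is not meant.

How it is judged:
On the way, in this order (a step that is already met when the one before it is completed fails the run):
1. the rotor is fully home on the dog (within 2.5 mm of the seat, centred within 4 mm, level within 4 degrees) with the fingers off it, the grille still open (z of rotor in the frame of fan_seat below 0.0025 m and horizontal distance between rotor and fan_seat below 0.004 m and angle between rotor's own z axis and vertical below 0.07 rad and contact force between rotor and the fingers below 0.1 N and value of joint grille above 0.5 rad), for 0.2 s.
2. the grille is shut (value of joint grille below 0.06 rad), for 0.2 s.
At the end, for the whole second after the job is handed in: The rotor rests home on the dog: its underside within 2.5 mm of the seat, centred within 4 mm, level within 4 degrees, at rest; the grille is shut (below 0.06 rad) (z of rotor in the frame of fan_seat below 0.0025 m and horizontal distance between rotor and fan_seat below 0.004 m and angle between rotor's own z axis and vertical below 0.07 rad and value of joint grille below 0.06 rad and linear speed of rotor below 0.02 m/s); the robot touches nothing.
It fails at once if the rotor is pressed on the fan with more than 25 N (contact force between rotor and fan above 25 N).
It fails at once if a bystander is moved by more than 30 mm (distance of any of tape, cup, tub, carton, driver, paint_jar from where it was at the start of the episode above 0.03 m).
It also fails if it takes over 72 s, if anything falls off the work surface, if the arm or the gripper's body presses on something with over 40 N, if the wrist force passes 120 N, or if a joint passes its speed limit or range.

## Robot

A 6-joint arm with a two-finger parallel gripper is mounted at the origin on the work surface. World frame = base frame: x ahead of the robot, y to its left, z up, the work surface at z = 0. Lengths are in m, angles in rad, forces in N, time in s.
With the tool pointing down it reaches from about 0.275 to 0.75 m from the base axis. Payload 10.2 kg.
Tool frame: the origin (TCP) lies on the front face of the gripper's body, between the roots of the fingers; the fingertips stand 64 mm ahead of it and the grasp point (between the pads) lies 45 mm ahead of it; z points along the fingers, y is the line along which they close (so a half turn about z gives the same grasp; the last joint's range is limited). The gripper opens to 88 mm and grips with 3 to 60 N. Pads are 18 mm wide; open, the fingers measure 123 mm over their backs; the gripper's body (75 mm by 187 mm) begins 45 mm behind the grasp point.
Start: joints at [0.898, 0.313, 1.498, -0, 1.331, -0.223], TCP at [0.228, 0.473, 0.303] pointing down, gripper open.
Joint ranges: [-2.94, 2.94], [-0.97, 2.17], [0.19, 2.56], [-1.23, 4.37], [0.02, 3.11], [-2.88, 2.88]. Speed limits (rad/s): [2.39, 2.39, 3.01, 3.14, 3.14, 3.14].

## Interface

Orientations are given as a rotation vector (axis times angle).
In Python, from bench import sense, viewer, bot gives the robot as it stands.
- The arm moves only by the tool jog_arm, never from a script. Its argument "steps" is a list that holds one entry, the list of rows, each a list of 5 numbers: the shift along the tool's x, y, z in cm, then the turn about the tool's z in rad, then the closure in counts, from 0 (fully open) to 255 (shut). A call has 1 to 8 rows; each row shifts and turns the commanded pose from where the row before left it, along the tool's axes as they then stand; what a row does not reach is not made up. A row lasts 1/12 s, in which the tool goes at most 41.7 mm and 7.16 degrees, less where a joint would pass 70% of its speed; a pose out of reach is approached as far as the arm can. A call with a gripper value outside its range is refused whole. The fingers move at their own pace and stop on an object; "force" is the grip in N (left out, the last holds). Time passes only in rows, so rows that do not move let the fingers close. It gives the time, the measured TCP pose, the force, the opening and the grip force at its end, in the units of the state.
- sense(): the state, without advancing time (a new reading comes with each control period).
- viewer.capture(name): name is "scene" or "top"; returns (picture, depth): 420x560x3 uint8, red, green, blue; 420x560 float32, m along the optical axis (not along the pixel's ray), 0 where there is no reading.
- viewer.calibration(name): a dict with "fx", "fy", "cx", "cy" (pixels), "R" (3x3) and "t" (3): a world point X has camera coordinates R X + t. Camera axes: x right, y down, z forward; pixel columns grow to the right and rows downward; lengths in m; the calibration is good to about 2 mm. A picture is of the moment at which its call begins. calibration takes no time and is no camera call.
- bot.close_job(): hands the job in; it is judged then, once.
The state is a dict: "clock": time; "joint_positions": joint angles; "dq": joint speeds; "tau": joint torques, N m; "position": TCP position; "eef_rot": TCP orientation; "contact_force": force on the tool from outside, world axes, zero at the start; "moment": the same for the moment, N m; "grip_width": opening from 0.0 (shut) to 1.0 (fully open); "grasp_force": force on a finger pad.
Only numpy, scipy, OpenCV 4.12 (cv2) and the standard library are available. Lean on these libraries where they do the work, as an engineer would, in place of code of your own. Each camera call takes 0.05 s, during which the arm holds its last target. There are 200 camera calls.

## Working session

There is one attempt and no reset: what is moved stays moved. The work goes in short steps, Python scripts to look and compute and a tool call to move; the robot and the scene stay as the last step left them, time stands still between calls to the robot, and variables do not carry over. Pictures are saved under pics/ and viewed, at most 10 in all, crops included, and the job is handed in when it is done.

Besides the shell and the picture viewer there is one more tool, called by a JSON object that holds its "method" and its "body". jog_arm: Moves the arm, as the interface text tells. Its arguments: {"type":"object","properties":{"steps":{"type":"array"},"force":{"type":"number"}},"required":["steps"]}

```bash
mkdir -p pics; cat > h.py <<'E'
import numpy as np, cv2
from bench import sense, viewer, bot
def cap(n):
    p,d=viewer.capture(n); np.savez(f'{n}.npz',p=p,d=d); return p,d
def cloud(n,d):
    c=viewer.calibration(n); v,u=np.mgrid[:d.shape[0],:d.shape[1]]
    P=np.stack([(u-c['cx'])/c['fx']*d,(v-c['cy'])/c['fy']*d,d],-1)
    return (P-np.array(c['t']))@np.array(c['R'])
E
python3 - <<'E'
from h import *
ims=[]
for n in ('scene','top'):
    p,d=cap(n); cv2.imwrite(f'pics/{n}0.png',p[...,::-1])
    c=viewer.calibration(n); print(n,c['fx'],-np.array(c['R']).T@c['t'])
s=sense(); print(s)
E
```

```text
scene 442.6586146418821 [1.3748375  0.47082751 0.92670095]
top 397.34600265433284 [0.3751003  0.03036067 1.02624358]
{'clock': 0.1, 'joint_positions': array([ 8.97617834e-01,  3.13364914e-01,  1.49828280e+00, -3.73461943e-06,
        1.33099561e+00, -2.23397061e-01]), 'dq': array([-0.00067516, -0.00083847, -0.0021146 ,  0.00121573, -0.00050614,
       -0.00024072]), 'tau': array([ 1.77198934e-03, -4.02817869e+01, -2.52643919e+01,  6.95228158e-02,
        3.42620211e-02, -4.35061361e-05]), 'position': array([0.22818261, 0.47267796, 0.30226265]), 'eef_rot': array([-7.00472372e-01, -3.06204182e+00,  1.48955876e-03]), 'contact_force': array([0.34107709, 0.38548097, 1.48666697]), 'moment': array([ 0.00236296,  0.00234439, -0.0388928 ]), 'grasp_force': 0.0, 'grip_width': 0.9983339506900509}
```

View pics/scene0.png

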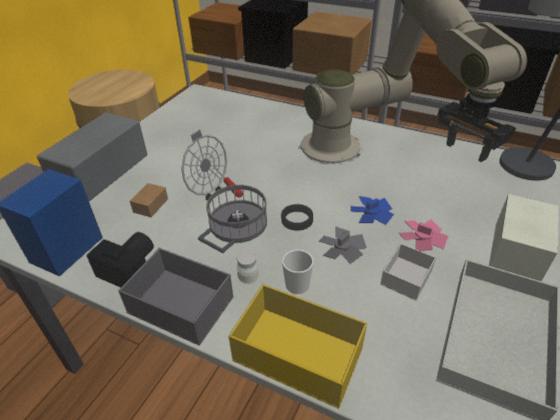

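View pics/top0.png

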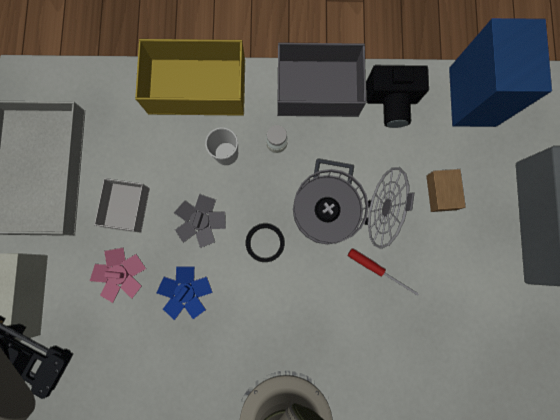

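The scene picture shows three rotor shapes: grey (343,243), blue (373,208) and pink (424,233). In the top picture they are at (200,221), (185,293) and (118,275), and the grey one matches the description. The fan is at (329,209) with its dog cross visible at (328,208), the foot points up in the picture (+x), and the open grille is on the right at (388,207).

```bash
python3 - <<'E'
from h import *
z=np.load('top.npz'); p,d=z['p'],z['d']; W=cloud('top',d)
# rotor
def comp(m,seed_box):
    u0,u1,v0,v1=seed_box; M=np.zeros(m.shape,bool); M[v0:v1,u0:u1]=m[v0:v1,u0:u1]; return M
box=(160,240,180,260)
blade=comp((W[...,2]>.008)&(W[...,2]<.03),box); bar=comp(W[...,2]>.038,box)
for n,m in(('blade',blade),('bar',bar)):
    P=W[m]; r=cv2.minAreaRect((P[:,:2]*1000).astype(np.float32)); print(n,m.sum(),np.median(P[:,2]),P[:,:2].mean(0),r)
P=W[blade|bar]; print('circ',cv2.minEnclosingCircle((P[:,:2]*1000).astype(np.float32)))
box=(270,385,140,260)
for lo,hi in((.07,.095),(.017,.027),(.03,.045),(.005,.016)):
    m=comp((W[...,2]>lo)&(W[...,2]<hi),box); P=W[m]; print(lo,m.sum(),np.median(P[:,2]) if m.any() else 0,P[:,:2].mean(0),cv2.minEnclosingCircle((P[:,:2]*1000).astype(np.float32)),cv2.minAreaRect((P[:,:2]*1000).astype(np.float32)))
# bright cross
g=p.astype(int).sum(2); m=comp((g>420),(312,345,193,225)); print('cross',m.sum(),W[m].mean(0),np.argwhere(m).mean(0))
a=cv2.resize(p[180:260,160:240],(390,390),interpolation=cv2.INTER_CUBIC); b=cv2.resize(p[185:235,303:353],(390,390),interpolation=cv2.INTER_CUBIC)
cv2.imwrite('pics/crop1.png',np.hstack([a,b])[...,::-1])
for n,(u,v) in dict(tab=(411,201),tape=(265,243),tub=(125,205),cup=(222,143)).items(): print(n,W[v,u])
m=(W[...,2]>.1)&(np.mgrid[:420,:560][1]>360)&(np.mgrid[:420,:560][1]<420)&(np.mgrid[:420,:560][0]>160)&(np.mgrid[:420,:560][0]<255);P=W[m];print('grille',P.min(0),P.max(0),P.mean(0),P[P[:,2].argmax()])
E
```

```text
blade 1293 0.015390385325518247 [0.49185803 0.22584302] ((492.6942138671875, 224.8585968017578), (131.28717041015625, 128.0496826171875), 6.7617082595825195)
bar 121 0.04888357813620927 [0.47104348 0.19223141] ((444.09222412109375, 128.85028076171875), (237.37496948242188, 38.64539337158203), 64.23560333251953)
circ ((444.40704345703125, 161.02427673339844), 147.90684509277344)
0.07 631 0.07851888134931659 [ 0.5378242  -0.10920848] ((583.6917724609375, -72.17668914794922), 158.03782653808594) ((579.4072265625, -87.88803100585938), (290.134033203125, 188.0397491455078), 18.555599212646484)
0.017 835 0.02132850662130864 [ 0.48898603 -0.08021507] ((538.8744506835938, -80.94951629638672), 191.2241668701172) ((547.6473388671875, -80.82626342773438), (303.705078125, 253.93853759765625), 0.8048083782196045)
0.03 130 0.03661987430587557 [ 0.58174729 -0.06392491] ((576.3901977539062, -61.74723815917969), 151.35960388183594) ((584.7113647460938, -79.32783508300781), (274.480224609375, 174.88119506835938), 19.72167205810547)
0.005 2936 0.007819467080793792 [ 0.53846284 -0.10536368] ((543.9801025390625, -74.09219360351562), 183.07798767089844) ((544.9359130859375, -77.33560180664062), (311.8890686035156, 239.88250732421875), 75.16832733154297)
cross 10 [ 0.52283131 -0.10320956  0.0348305 ] [208.4 329. ]
tab [ 0.50294284 -0.22737249  0.27706829]
tape [ 0.43591314  0.05778606 -0.00230621]
tub [ 5.30446259e-01  4.25155974e-01 -1.36941602e-05]
cup [0.6993152  0.17603746 0.00592587]
grille [ 0.3751003  -0.23320057  0.10011999] [0.59491681 0.03036067 1.02624358] [ 0.50302026 -0.2074356   0.20729933] [0.3751003  0.03036067 1.02624358]
```

View pics/crop1.png

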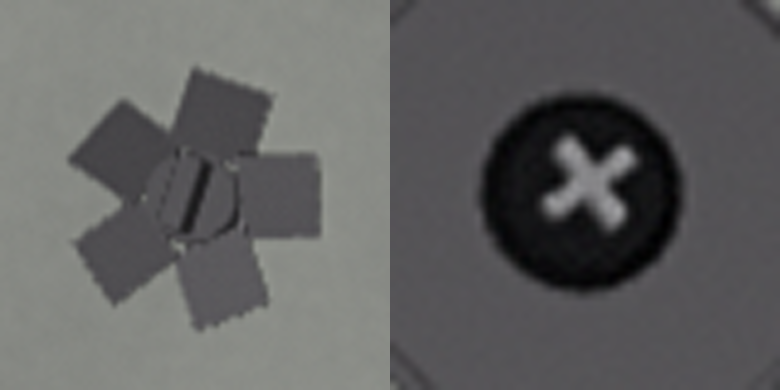

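```bash
cat >> h.py <<'E'
def ray(n,u,v,z):
    c=viewer.calibration(n); R=np.array(c['R']); C=-R.T@c['t']
    r=R.T@np.array([(u-c['cx'])/c['fx'],(v-c['cy'])/c['fy'],1]); return C+r*(z-C[2])/r[2]
E
python3 - <<'E'
from h import *
z=np.load('top.npz'); p,d=z['p'],z['d']; W=cloud('top',d); W[d<=0]=np.nan
V,U=np.mgrid[:420,:560]
def sel(b,lo,hi): return (U>b[0])&(U<b[1])&(V>b[2])&(V<b[3])&(W[...,2]>lo)&(W[...,2]<hi)
f=lambda P:(P[:,:2]*1000).astype(np.float32)
B=(160,240,180,260)
P=W[sel(B,.008,.06)]; print('rotor circ',cv2.minEnclosingCircle(f(P)))
P=W[sel(B,.042,.06)]; print('bar',len(P),np.median(P[:,2]),cv2.minAreaRect(f(P)),P.mean(0)); 
q=np.cov(P[:,:2].T);w,v=np.linalg.eigh(q);print('bar ax',np.degrees(np.arctan2(v[1,1],v[0,1])))
P=W[sel(B,.017,.03)]; print('hub',len(P),np.median(P[:,2]),cv2.minEnclosingCircle(f(P)))
F=(275,362,150,250)
P=W[sel(F,.073,.09)]; print('rim',len(P),np.median(P[:,2]),cv2.fitEllipse(f(P)))
P=W[sel((310,348,190,228),.017,.029)]; print('boss',len(P),np.median(P[:,2]),cv2.minEnclosingCircle(f(P)))
P=W[sel((305,360,150,176),.006,.02)]; print('foot',len(P),cv2.minAreaRect(f(P)) if len(P)>3 else 0)
g=p.astype(int).sum(2).astype(float); b=(U>315)&(U<342)&(V>196)&(V<222)
m=b&(g>250); pts=np.array([ray('top',u,v,.037) for v,u in np.argwhere(m)]); w=g[m]-200
c=np.average(pts,axis=0,weights=w); e=pts-c; th=np.arctan2(e[:,1],e[:,0]); r=np.hypot(e[:,0],e[:,1])
print('cross',m.sum(),c,'ang',np.degrees(np.angle((w*r**4*np.exp(4j*th)).sum())/4),r.max())
P=W[sel((360,420,160,255),.1,.4)]; print('grille',P.min(0),P.max(0)); 
P=W[sel((403,416,190,212),.2,.4)]; print('tab',len(P),P.mean(0),cv2.minAreaRect(f(P)))
# same from scene
z=np.load('scene.npz'); p2,d2=z['p'],z['d']; W=cloud('scene',d2); W[d2<=0]=np.nan
m=(abs(W[...,0]-.52)<.14)&(abs(W[...,1]+.15)<.16)&(W[...,2]>.1);P=W[m]
cen,vv=P.mean(0),np.linalg.svd(P-P.mean(0),full_matrices=False)[2]; print('grille plane',len(P),cen,vv[2]); print('top pts',P[P[:,2]>np.nanmax(P[:,2])-.012].mean(0), np.nanmax(P[:,2]))
m=(abs(W[...,0]-.49)<.08)&(abs(W[...,1]-.22)<.08)&(W[...,2]>.042)&(W[...,2]<.06);P=W[m];print('bar2',len(P),cv2.minAreaRect(f(P)),P[:,2].max())
E
```

```text
rotor circ ((491.348388671875, 227.32008361816406), 68.14278411865234)
bar 94 0.048247436773850294 ((491.5852355957031, 227.09605407714844), (14.843544960021973, 39.09732437133789), 73.20508575439453) [0.49126725 0.22660114 0.04819264]
bar ax 163.59681068651193
hub 505 0.01981756201319027 ((491.348388671875, 227.32008361816406), 68.14278411865234)
rim 371 0.07852040111935533 ((525.0285034179688, -101.50699615478516), (174.28811645507812, 174.8609161376953), 48.34907150268555)
boss 304 0.0210249794608554 ((524.9002685546875, -101.40709686279297), 29.04743003845215)
foot 257 ((635.1193237304688, -119.66526794433594), (102.58000183105469, 48.54423522949219), 87.03494262695312)
cross 155 [ 0.52274072 -0.10499531  0.037     ] ang 44.35597667239035 0.04769264714024088
grille [ 0.41757206 -0.23320057  0.10011999] [ 0.59491681 -0.18486595  0.28090461]
tab 153 [ 0.50425859 -0.22544491  0.26930902] ((505.7750549316406, -226.79400634765625), (9.842794418334961, 41.19108200073242), 80.8255386352539)
grille plane 897 [ 0.50974994 -0.21387237  0.18870953] [-0.16241227 -0.96939966 -0.18408301]
top pts [ 0.5058927  -0.22918164  0.27526897] 0.281560128926489
bar2 64 ((495.0914306640625, 225.32333374023438), (13.300959587097168, 40.1376953125), 70.64718627929688) 0.0530574899819164
```

The grey rotor is at about (0.492, 0.227) with its bar top near 49 mm and its axis at about −17°. The fan axis is at (0.525, −0.101), which fits the 174 mm rim and the 58 mm boss. The dog cross is near 32° (mod 90), and the grille is open about 1.77 rad. Next I'm moving above the rotor.

{"method": "jog_arm", "body": {"steps": [[[-3.45,-1.07,1,0,0],[-3.45,-1.07,1,0,0],[-3.45,-1.07,1,0,0],[-3.45,-1.07,1,0,0],[-3.45,-1.07,1,0,0],[-3.45,-1.07,1,0,0],[-3.45,-1.07,1,0,0],[-3.45,-1.07,1,0,0]]], "force": 15}}

```text
clock: 0.77
position: [0.4405, 0.2742, 0.2221]
eef_rot: [-0.701, -3.062, 0.0]
contact_force: [0.5, 0.7, -0.0]
grip_width: 1.002
grasp_force: 0.0
```

{"method": "jog_arm", "body": {"steps": [[[-3.45,-1.07,1,0,0],[-3.45,-1.07,1,0,0],[0,0,1.5,-0.08,0],[0,0,1.5,-0.08,0],[0,0,1,0,0],[0,0,0,0,0]]]}}

```text
clock: 1.27
position: [0.4916, 0.2262, 0.1607]
eef_rot: [-0.457, -3.104, 0.002]
contact_force: [-0.1, 0.7, 0.4]
grip_width: 0.999
grasp_force: 0.0
```

```bash
cat >> h.py <<'E'
from scipy.spatial.transform import Rotation as Ro
def to(x,y,z,yaw=None):
    "remaining move in tool axes (cm, rad) to world pose"
    s=sense(); R=Ro.from_rotvec(s['eef_rot']).as_matrix()
    yw=np.degrees(np.arctan2(R[1,0],R[0,0])); dl=R.T@(np.array([x,y,z])-s['position'])*100
    print('t',round(s['clock'],2),'pos',s['position'].round(4),'yaw',yw.round(1),'F',s['contact_force'].round(1),'grip',round(s['grip_width'],3),round(s['grasp_force'],1),'q6',s['joint_positions'][5].round(2))
    print('delta cm',dl.round(2),'turn',None if yaw is None else -np.radians((yaw-yw+180)%360-180).round(3))
E
python3 - <<'E'
from h import *
to(.492,.2267,.090,163.4)
z=np.load('top.npz'); p=z['p']; g=p.astype(int).sum(2).astype(float)
V,U=np.mgrid[:420,:560]; b=np.hypot(U-328.4,V-208.6)<9
m=b&(g>200); pts=np.array([ray('top',u,v,.037) for v,u in np.argwhere(m)]); w=g[m]-180
c=np.average(pts,axis=0,weights=w)
for _ in range(2):
    e=pts-c; th=np.arctan2(e[:,1],e[:,0]); r=np.hypot(e[:,0],e[:,1])
    print('cross',m.sum(),c,np.degrees(np.angle((w*r**3*np.exp(4j*th)).sum())/4),r.max())
    m2=r<.0175; c=np.average(pts[m2],axis=0,weights=w[m2])
E
```

```text
t 1.27 pos [0.4916 0.2262 0.1607] yaw 163.3 F [-0.1  0.7  0.4] grip 0.999 0.0 q6 -1.06
delta cm [-0.05  0.07  7.06] turn -0.003
cross 75 [ 0.52378583 -0.10095916  0.037     ] 35.099789010063425 0.016924395824822698
cross 75 [ 0.52378583 -0.10095916  0.037     ] 35.099789010063425 0.016924395824822698
```

{"method": "jog_arm", "body": {"steps": [[[0,0,2,0,0],[0,0,2,0,0],[0,0,1.5,0,0],[0,0,1,0,0],[0,0,0.5,0,0],[0,0,0,0,0],[0,0,0,0,150],[0,0,0,0,255]]], "force": 15}}

```text
clock: 1.93
position: [0.4929, 0.2266, 0.0937]
eef_rot: [0.454, 3.107, 0.001]
contact_force: [0.2, 0.3, 1.2]
grip_width: 0.872
grasp_force: 0.0
```

{"method": "jog_arm", "body": {"steps": [[[0,0,0,0,255],[0,0,0,0,255],[0,0,0,0,255],[0,0,0,0,255],[0,0,0,0,255],[0,0,0,0,255]]]}}

```text
clock: 2.43
position: [0.4925, 0.2264, 0.0928]
eef_rot: [0.454, 3.109, -0.0]
contact_force: [0.1, 0.5, -0.4]
grip_width: 0.422
grasp_force: 0.0
```

```bash
python3 - <<'E'
from h import *
to(.492,.2267,.090,163.4)
p,d=cap('top'); q,d2=cap('scene')
cv2.imwrite('pics/g.png',np.hstack([cv2.resize(p[160:280,140:260],(400,400)),cv2.resize(q[180:300,280:400],(400,400))])[...,::-1])
E
```

```text
t 2.43 pos [0.4925 0.2264 0.0928] yaw 163.4 F [ 0.1  0.5 -0.4] grip 0.422 0.0 q6 -1.07
delta cm [0.05 0.01 0.28] turn -0.0
```

View pics/g.png

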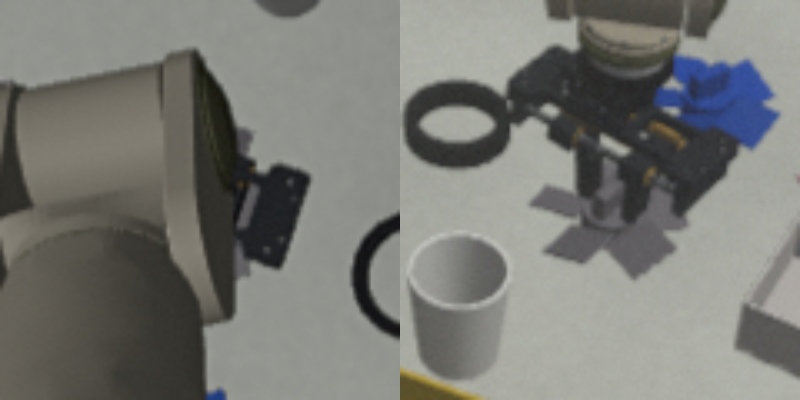

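The left half shows the arm hiding the rotor. In the right half, the fingers at (590,170) and (640,175) straddle the grey bar and are still closing. I'll finish the grip.

{"method": "jog_arm", "body": {"steps": [[[0,0,0.2,0,255],[0,0,0,0,255],[0,0,0,0,255],[0,0,0,0,255],[0,0,0,0,255],[0,0,0,0,255],[0,0,0,0,255],[0,0,0,0,255]]], "force": 20}}

```text
clock: 3.2
position: [0.4924, 0.2264, 0.0907]
eef_rot: [-0.454, -3.109, 0.0]
contact_force: [-1.3, 0.3, -1.4]
grip_width: 0.153
grasp_force: 20.0
```

```bash
python3 - <<'E'
from h import *
to(.5245,-.101,.19,163.4)
E
```

```text
t 3.2 pos [0.4924 0.2264 0.0907] yaw 163.4 F [-1.3  0.3 -1.4] grip 0.153 20.0 q6 -1.07
delta cm [-12.43 -30.46  -9.93] turn -0.0
```

{"method": "jog_arm", "body": {"steps": [[[0,0,-1,0,255],[0,0,-2,0,255],[0,0,-2.5,0,255],[0,0,-2.5,0,255],[0,0,-2,0.12,255],[0,0,0,0.12,255],[0,0,0,0.12,255],[0,0,0,0.12,255]]]}}

```text
clock: 3.87
position: [0.4924, 0.2265, 0.1919]
eef_rot: [1.188, 2.907, 0.001]
contact_force: [0.1, 0.4, -2.0]
grip_width: 0.156
grasp_force: 20.0
```

```bash
python3 - <<'E'
from h import *
to(.5245,-.101,.19,135)
E
```

```text
t 3.87 pos [0.4924 0.2265 0.1919] yaw 135.6 F [ 0.1  0.4 -2. ] grip 0.156 20.0 q6 -0.58
delta cm [-25.22 -21.13   0.19] turn 0.01
```

{"method": "jog_arm", "body": {"steps": [[[-1.8,-1.51,0,0,255],[-2.8,-2.35,0,0,255],[-2.8,-2.35,0,0,255],[-2.8,-2.35,0,0,255],[-2.8,-2.35,0,0,255],[-2.8,-2.35,0,0,255],[-2.8,-2.35,0,0,255],[-2.8,-2.35,0,0,255]]]}}

```text
clock: 4.53
position: [0.521, -0.0533, 0.1917]
eef_rot: [1.179, 2.911, 0.0]
contact_force: [0.3, 0.6, -0.5]
grip_width: 0.158
grasp_force: 20.0
```

{"method": "jog_arm", "body": {"steps": [[[-2.0,-1.6,0,0,255],[-1.82,-1.57,0,0,255],[0,0,0,0,255],[0,0,0,0,255],[0,0,0,0,255]]]}}

```text
clock: 4.95
position: [0.5263, -0.1002, 0.1911]
eef_rot: [-1.179, -2.912, -0.0]
contact_force: [-0.5, 1.4, -1.2]
grip_width: 0.156
grasp_force: 20.0
```

```bash
python3 - <<'E'
from h import *
to(.5245,-.101,.125,135)
p,d=cap('top'); q,d2=cap('scene')
cv2.imwrite('pics/f.png',np.hstack([cv2.resize(p[150:270,260:380],(400,400)),cv2.resize(q[120:260,160:300],(400,400))])[...,::-1])
W=cloud('scene',d2); W[d2<=0]=np.nan
E
```

```text
t 4.95 pos [ 0.5263 -0.1002  0.1911] yaw 135.9 F [-0.5  1.4 -1.2] grip 0.156 20.0 q6 -1.21
delta cm [ 0.08 -0.19  6.61] turn 0.016
```

View pics/f.png

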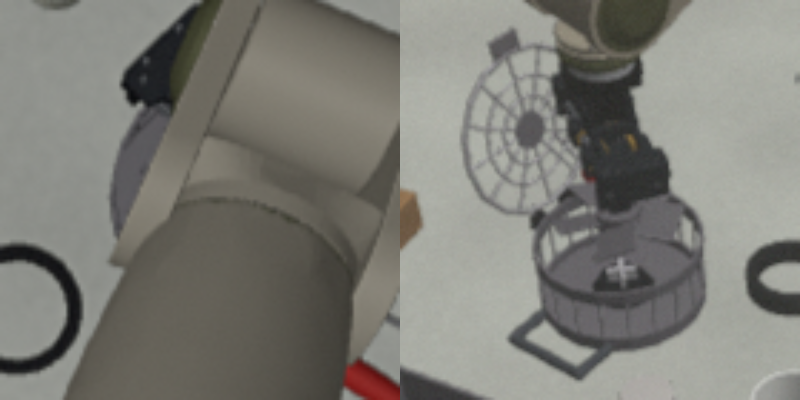

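The left half shows the arm over the fan. In the right half, the rotor hangs above the drum with the grille clear of the gripper and the cross visible at (622,270) in the crop. I'll correct the centring and go down to just above the dog.

```bash
python3 - <<'E'
from h import *
print(ray('scene',237.7,214.5,.037))
to(.5253,-.1018,.128,136)
q=np.load('scene.npz')['p']; g=q.astype(int).sum(2); V,U=np.mgrid[:420,:560]
m=(np.hypot(U-237.7,V-214.5)<10)&(g>250); print(m.sum(),ray('scene',U[m].mean(),V[m].mean(),.036))
E
```

```text
[ 0.53061071 -0.09806871  0.037     ]
t 5.05 pos [ 0.5264 -0.0998  0.191 ] yaw 136.0 F [-0.3 -0.  -0.8] grip 0.156 20.0 q6 -1.21
delta cm [-0.06 -0.22  6.3 ] turn -0.001
190 [ 0.51935066 -0.10492826  0.036     ]
```

{"method": "jog_arm", "body": {"steps": [[[-0.06,-0.22,0,0,255],[0,0,1.5,0,255],[0,0,1.5,0,255],[0,0,1.5,0,255],[0,0,1.2,0,255],[0,0,0.6,0,255],[0,0,0,0,255],[0,0,0,0,255]]]}}

```text
clock: 5.72
position: [0.5255, -0.1026, 0.1281]
eef_rot: [1.179, 2.912, -0.0]
contact_force: [-0.2, -0.5, -1.7]
grip_width: 0.152
grasp_force: 20.0
```

{"method": "jog_arm", "body": {"steps": [[[0,0,0,0,255],[0,0,0,0,255],[0,0,0,0,255]]]}}

```text
clock: 5.97
position: [0.5256, -0.1029, 0.1283]
eef_rot: [1.179, 2.911, -0.0]
contact_force: [-0.0, -0.3, 0.3]
grip_width: 0.159
grasp_force: 20.0
```

```bash
python3 - <<'E'
from h import *
to(.5253,-.1018,.119,136)
E
```

```text
t 5.97 pos [ 0.5256 -0.1029  0.1283] yaw 135.9 F [-0.  -0.3  0.3] grip 0.159 20.0 q6 -1.21
delta cm [0.1  0.06 0.93] turn -0.002
```

{"method": "jog_arm", "body": {"steps": [[[0.08,0.05,0.3,0,255],[0,0,0.2,0,255],[0,0,0.1,0,255],[0,0,0.1,0,255],[0,0,0,0,255],[0,0,0,0,255]]]}}

```text
clock: 6.47
position: [0.5251, -0.1019, 0.1207]
eef_rot: [-1.179, -2.911, -0.0]
contact_force: [-0.8, 1.5, 1.5]
grip_width: 0.157
grasp_force: 20.0
```

{"method": "jog_arm", "body": {"steps": [[[0,0,0.1,0,255],[0,0,0.1,0,255],[0,0,0,0,255],[0,0,0,0,255]]]}}

```text
clock: 6.8
position: [0.5252, -0.1019, 0.1188]
eef_rot: [1.179, 2.912, -0.0]
contact_force: [-1.5, 0.9, 3.0]
grip_width: 0.16
grasp_force: 20.0
```

The force is up by about 4 N at the height I expected for riding on the dog. Now I'll turn slowly towards alignment.

{"method": "jog_arm", "body": {"steps": [[[0,0,0,0.03,255],[0,0,0,0.03,255],[0,0,0,0.03,255],[0,0,0,0,255]]]}}

```text
clock: 7.13
position: [0.5254, -0.102, 0.1189]
eef_rot: [1.311, 2.854, -0.0]
contact_force: [-0.7, -0.5, 1.4]
grip_width: 0.158
grasp_force: 20.0
```

{"method": "jog_arm", "body": {"steps": [[[0,0,0,0.03,255],[0,0,0,0.03,255],[0,0,0,0,255]]]}}

```text
clock: 7.38
position: [0.5253, -0.1021, 0.1187]
eef_rot: [1.394, 2.814, -0.0]
contact_force: [0.1, -1.4, -0.1]
grip_width: 0.154
grasp_force: 20.0
```

{"method": "jog_arm", "body": {"steps": [[[0,0,0,0.03,255],[0,0,0,0.03,255],[0,0,0,0,255]]]}}

```text
clock: 7.63
position: [0.5252, -0.102, 0.1186]
eef_rot: [1.477, 2.772, -0.0]
contact_force: [0.4, -1.8, -1.0]
grip_width: 0.158
grasp_force: 20.0
```

```bash
python3 - <<'E'
from h import *
to(.5253,-.1018,.1125,125)
E
```

```text
t 7.63 pos [ 0.5252 -0.102   0.1186] yaw 123.9 F [ 0.4 -1.8 -1. ] grip 0.158 20.0 q6 -1.0
delta cm [0.01 0.02 0.61] turn -0.019
```

The force has fallen back to just the weight, so the dog is in the slots. Lowering gently.

{"method": "jog_arm", "body": {"steps": [[[0,0,0.15,0,255],[0,0,0.15,0,255],[0,0,0,0,255],[0,0,0,0,255]]]}}

```text
clock: 7.97
position: [0.5252, -0.1021, 0.1156]
eef_rot: [1.477, 2.772, -0.0]
contact_force: [1.4, -1.6, -2.8]
grip_width: 0.157
grasp_force: 20.0
```

{"method": "jog_arm", "body": {"steps": [[[0,0,0.15,0,255],[0,0,0.1,0,255],[0,0,0,0,255],[0,0,0,0,255]]]}}

```text
clock: 8.3
position: [0.5252, -0.102, 0.1132]
eef_rot: [1.478, 2.772, -0.0]
contact_force: [2.8, -2.2, -0.6]
grip_width: 0.161
grasp_force: 20.0
```

{"method": "jog_arm", "body": {"steps": [[[0,0,0,0,130],[0,0,0,0,130],[0,0,0,0,130],[0,0,0,0,130],[0,0,0,0,130],[0,0,0,0,130]]]}}

```text
clock: 8.8
position: [0.5251, -0.1018, 0.1132]
eef_rot: [-1.478, -2.772, -0.0]
contact_force: [0.4, -0.0, -0.9]
grip_width: 0.486
grasp_force: 0.0
```

{"method": "jog_arm", "body": {"steps": [[[0,0,-0.5,0,130],[0,0,-1.5,0,130],[0,0,-3,0,130],[0,0,-3,0,130],[0,0,-3,0,130],[0,0,-3,0,130],[0,0,-3,0,130],[0,0,0,0,130]]]}}

```text
clock: 9.47
position: [0.5263, -0.1023, 0.2893]
eef_rot: [1.473, 2.763, 0.001]
contact_force: [0.9, -0.4, -0.1]
grip_width: 0.492
grasp_force: 0.0
```

```bash
python3 - <<'E'
from h import *
q,d=cap('scene'); p,d1=cap('top')
W=cloud('scene',d); W[d<=0]=np.nan
m=(np.hypot(W[...,0]-.525,W[...,1]+.1)<.03)&(W[...,2]>.02)&(W[...,2]<.09); P=W[m]; print(np.percentile(P[:,2],[50,90,97,100]))
b=P[P[:,2]>.062]; print('bar',len(b),cv2.minAreaRect((b[:,:2]*1000).astype(np.float32)),np.median(b[:,2]))
cv2.imwrite('pics/r.png',np.hstack([cv2.resize(p[120:240,270:430],(400,300)),cv2.resize(q[110:250,160:300],(400,300))])[...,::-1])
# grille pose
m=(abs(W[...,0]-.52)<.14)&(W[...,1]<-.18)&(W[...,1]>-.26)&(W[...,2]>.1)&(W[...,2]<.3);G=W[m]; print(len(G),G[G[:,2]>G[:,2].max()-.012].mean(0))
to(.52,-.27,.35,80)
E
```

```text
[0.04617625 0.07077051 0.07346738 0.07679835]
bar 72 ((526.65673828125, -102.30950927734375), (19.61482048034668, 39.28678512573242), 36.03712844848633) 0.06924243752665796
828 [ 0.5062158  -0.22895543  0.27624472]
t 9.57 pos [ 0.5251 -0.1019  0.284 ] yaw 123.9 F [-0.7 -0.2  0.1] grip 0.488 0.0 q6 -1.0
delta cm [-13.68  -9.79  -6.59] turn 0.766
```

View pics/r.png

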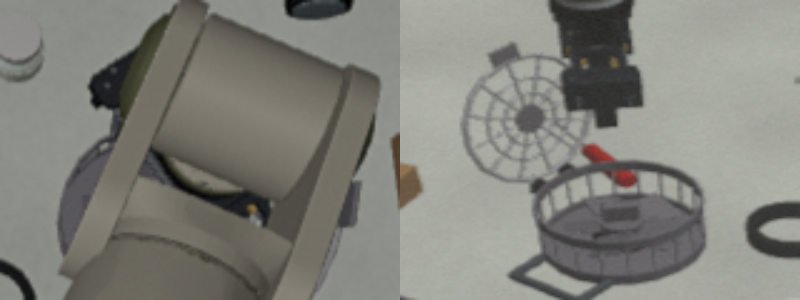

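The rotor is home: its bar top reads about 69–71 mm (72 expected home, 81 if riding) and its centre is (0.5267, −0.1023). The left half shows the arm over the fan, and the right half shows the rotor low in the drum with the grille still open and its tab at (505,52). Next I go up, turn, and go over behind the tab.

{"method": "jog_arm", "body": {"steps": [[[0,0,-3,0,255],[0,0,-3,0.1,255],[0,0,-2.5,0.11,255],[0,0,0,0.11,255],[0,0,0,0.11,255],[0,0,0,0.11,255],[0,0,0,0.11,255],[0,0,0,0.11,255]]], "force": 10}}

```text
clock: 10.23
position: [0.525, -0.1019, 0.3666]
eef_rot: [-2.404, -2.018, 0.002]
contact_force: [0.2, -0.1, -0.1]
grip_width: 0.006
grasp_force: 0.0
```

```bash
python3 - <<'E'
from h import *
to(*(np.array([.5245,-.1015])-.175*np.array([.165,.986])),.37,80.5)
E
```

```text
t 10.23 pos [ 0.525  -0.1019  0.3666] yaw 80.0 F [ 0.2 -0.1 -0.1] grip 0.006 0.0 q6 -0.24
delta cm [-17.47   0.1   -0.36] turn -0.009
```

{"method": "jog_arm", "body": {"steps": [[[-2,0,-0.4,0,255],[-3,0,0,0,255],[-3,0,0,0,255],[-3,0,0,0,255],[-3,0,0,0,255],[-2.5,0,0,0,255],[-1,0,0,0,255],[0,0,0,0,255]]]}}

```text
clock: 10.9
position: [0.4952, -0.2759, 0.3705]
eef_rot: [-2.401, -2.021, 0.001]
contact_force: [-0.2, 0.4, 0.3]
grip_width: 0.006
grasp_force: 0.0
```

{"method": "jog_arm", "body": {"steps": [[[0,0,1.3,0,255],[0,0,1.3,0,255],[0,0,1.2,0,255],[0,0,0,0,255]]]}}

```text
clock: 11.23
position: [0.4957, -0.2726, 0.3315]
eef_rot: [-2.396, -2.024, 0.001]
contact_force: [0.6, 0.1, 1.0]
grip_width: 0.005
grasp_force: 0.0
```

```bash
python3 - <<'E'
from h import *
d=np.array([.165,.986]);c=np.array([.5245,-.1015])
to(*(c-.142*d),.332,80.5)
q,dd=cap('scene'); p,d1=cap('top')
cv2.imwrite('pics/t.png',np.hstack([cv2.resize(p[130:270,300:440],(400,400)),cv2.resize(q[80:220,140:280],(400,400))])[...,::-1])
h=.010
for a in np.radians([101,92,83,74,65,56,47,38,29,20,11,2,-1]):
    s=-.092+.189*np.cos(a)-.0025*np.sin(a)-h; z=.083+.189*np.sin(a)+.0025*np.cos(a)+.064; print(int(np.degrees(a).round()),round(s*100,2),round(z*100,2))
E
```

```text
t 11.23 pos [ 0.4957 -0.2726  0.3315] yaw 80.4 F [0.6 0.1 1. ] grip 0.005 0.0 q6 -0.54
delta cm [ 3.15  0.01 -0.04] turn -0.002
101 -14.05 33.21
92 -11.11 33.58
83 -8.14 33.49
74 -5.23 32.94
65 -2.44 31.93
56 0.16 30.51
47 2.51 28.69
38 4.54 26.53
29 6.21 24.08
20 7.47 21.4
11 8.31 18.55
2 8.68 15.61
-1 8.7 14.62
```

View pics/t.png

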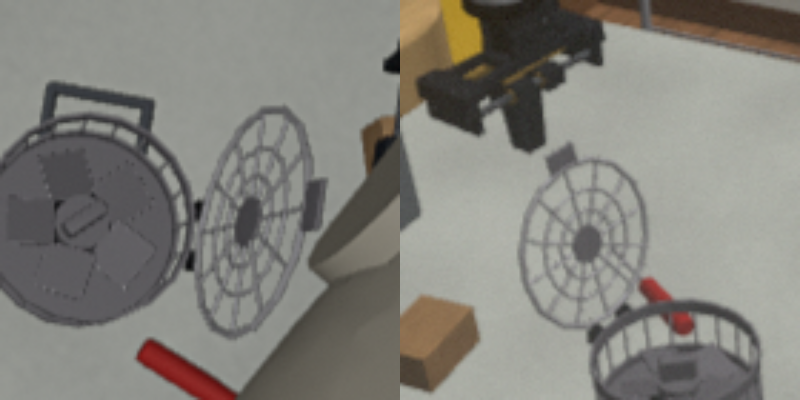

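The left half shows the rotor centred and home at (82,215) in the crop. The right half shows the closed fingers at (525,130) behind and above the tab at (562,158). Now I'll swing the grille along its arc.

{"method": "jog_arm", "body": {"steps": [[[1.5,0,0,0,255],[1.6,0,0,0,255],[1.47,0,-0.15,0,255],[1.47,0,-0.15,0,255],[1.48,0,0.05,0,255],[1.48,0,0.05,0,255],[1.45,0,0.27,0,255],[1.45,0,0.27,0,255]]]}}

```text
clock: 12.0
position: [0.516, -0.1553, 0.3315]
eef_rot: [2.399, 2.026, 0.001]
contact_force: [0.0, -1.2, -0.0]
grip_width: 0.005
grasp_force: 0.4
```

```bash
python3 - <<'E'
from h import *
d=np.array([.165,.986]);c=np.array([.5245,-.1015])
to(*(c-.0523*d),.3294,80.5)
q,dd=cap('scene')
cv2.imwrite('pics/u.png',cv2.resize(q[80:240,140:300],(560,560))[...,::-1])
E
```

```text
t 12.0 pos [ 0.516  -0.1553  0.3315] yaw 80.4 F [ 0.  -1.2 -0. ] grip 0.005 0.4 q6 -0.34
delta cm [ 0.22 -0.05  0.21] turn -0.003
```

View pics/u.png

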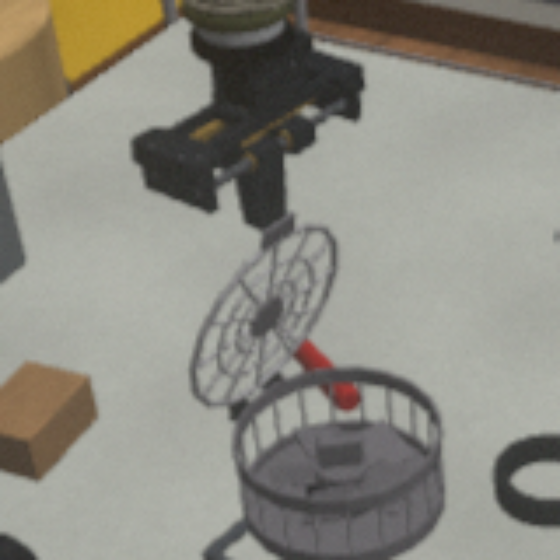

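The fingertips at (265,215) are pushing the tab at (278,230), and the grille is swinging with about 1 N. I'll continue down the arc.

{"method": "jog_arm", "body": {"steps": [[[1.4,0,0.5,0,255],[1.4,0,0.5,0,255],[1.3,0,0.71,0,255],[1.3,0,0.71,0,255],[1.17,0,0.91,0,255],[1.17,0,0.91,0,255],[1.02,0,1.08,0,255],[1.02,0,1.08,0,255]]]}}

```text
clock: 12.72
position: [0.5322, -0.0596, 0.2657]
eef_rot: [-2.401, -2.026, 0.0]
contact_force: [0.8, -0.6, 0.3]
grip_width: 0.005
grasp_force: 0.2
```

{"method": "jog_arm", "body": {"steps": [[[0.84,0,1.22,0,255],[0.84,0,1.22,0,255],[0.63,0,1.34,0,255],[0.63,0,1.34,0,255],[0.42,0,1.42,0,255],[0.42,0,1.42,0,255],[0.3,0,1.2,0,255],[0.1,0,1,0,255]]]}}

```text
clock: 13.38
position: [0.5389, -0.0186, 0.1636]
eef_rot: [-2.4, -2.026, 0.001]
contact_force: [-0.3, 0.3, 0.7]
grip_width: 0.004
grasp_force: 0.2
```

{"method": "jog_arm", "body": {"steps": [[[0,0,0.5,0,255],[0,0,0.4,0,255],[0,0,0.2,0,255],[0,0,0,0,255]]]}}

```text
clock: 13.72
position: [0.5392, -0.0196, 0.1541]
eef_rot: [-2.401, -2.026, 0.0]
contact_force: [-0.1, 0.3, -0.1]
grip_width: 0.006
grasp_force: 0.0
```

```bash
python3 - <<'E'
from h import *
d=np.array([.165,.986]);c=np.array([.5245,-.1015])
to(*(c+.087*d),.146,80.5)
E
```

```text
t 13.72 pos [ 0.5392 -0.0196  0.1541] yaw 80.3 F [-0.1  0.3 -0.1] grip 0.006 0.0 q6 -0.08
delta cm [ 0.38 -0.1   0.81] turn -0.003
```

{"method": "jog_arm", "body": {"steps": [[[0.4,0,0.2,0,255],[0,0,0.3,0,255],[0,0,0.2,0,255],[0,0,0,0,255]]]}}

```text
clock: 14.05
position: [0.5404, -0.0153, 0.1496]
eef_rot: [2.399, 2.025, 0.003]
contact_force: [-7.4, 2.4, 21.0]
grip_width: 0.006
grasp_force: 10.3
```

{"method": "jog_arm", "body": {"steps": [[[0,0,0.1,0,255],[0,0,0.1,0,255],[0,0,0,0,255]]]}}

```text
clock: 14.3
position: [0.5405, -0.0153, 0.1493]
eef_rot: [2.398, 2.025, 0.003]
contact_force: [-13.2, 3.5, 37.3]
grip_width: 0.005
grasp_force: 18.4
```

```bash
python3 - <<'E'
from h import *
to(.54,-.015,.145,80.5)
q,dd=cap('scene')
cv2.imwrite('pics/v.png',cv2.resize(q[110:270,150:310],(560,560))[...,::-1])
E
```

```text
t 14.3 pos [ 0.5405 -0.0153  0.1493] yaw 80.3 F [-13.2   3.5  37.3] grip 0.005 18.4 q6 -0.08
delta cm [ 0.02 -0.06  0.43] turn -0.003
```

View pics/v.png

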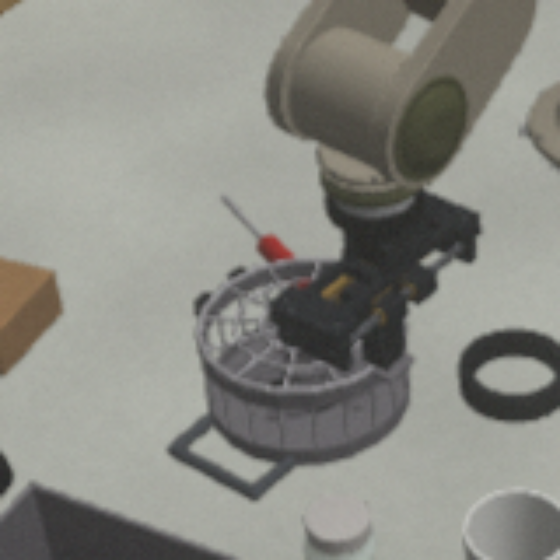

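The picture shows the grille flat on the drum rim, with the fingertips at (385,355) against a hard stop. I'll back off straight up and verify.

{"method": "jog_arm", "body": {"steps": [[[0,0,-0.5,0,255],[0,0,-2,0,255],[0,0,-3,0,255],[0,0,-3,0,255],[0,0,-3,0,255],[0,0,-3,0,255],[0,0,0,0,255],[0,0,0,0,255]]]}}

```text
clock: 15.02
position: [0.5401, -0.0155, 0.2913]
eef_rot: [2.399, 2.025, 0.003]
contact_force: [-0.7, 0.6, -0.7]
grip_width: 0.006
grasp_force: 0.0
```

```bash
python3 - <<'E'
from h import *
q,dd=cap('scene'); W=cloud('scene',dd); W[dd<=0]=np.nan
d=np.array([.165,.986]);c=np.array([.5245,-.1015])
r=(W[...,:2]-c); s=r@d; l=r@np.array([.986,-.165])
for lo in (-.095,-.06,-.02,.02,.06,.085,.092):
    m=(s>lo)&(s<lo+.015)&(abs(l)<.09)&(W[...,2]>.074); print(lo,m.sum(),np.median(W[m][:,2]).round(4),W[m][:,2].max().round(4))
m=(np.hypot(s,l)<.022)&(W[...,2]<.078)&(W[...,2]>.06); b=W[m]; print('bar',m.sum(),np.median(b[:,2]),cv2.minAreaRect((b[:,:2]*1000).astype(np.float32)))
to(.54,-.015,.3)
E
```

```text
-0.095 77 0.0827 0.0898
-0.06 67 0.0841 0.0883
-0.02 90 0.0843 0.0902
0.02 242 0.476 0.5386
0.06 629 0.425 0.5424
0.085 840 0.3864 0.5477
0.092 898 0.3605 0.5478
bar 31 0.06744499275754312 ((529.0038452148438, -100.27252960205078), (12.793929100036621, 38.53791046142578), 31.680335998535156)
t 15.07 pos [ 0.5397 -0.0155  0.2898] yaw 80.3 F [-0.6  0.1 -0.7] grip 0.006 0.0 q6 -0.08
delta cm [ 0.05  0.02 -1.02] turn None
```

```bash
python3 - <<'E'
from h import *
dd=np.load('scene.npz')['d']; W=cloud('scene',dd); W[dd<=0]=np.nan
d=np.array([.165,.986]);c=np.array([.5245,-.1015])
r=(W[...,:2]-c); s=r@d; l=r@np.array([.986,-.165])
m=(s>-.09)&(s<.112)&(abs(l)<.09)&(W[...,2]>.079)&(W[...,2]<.13)
print(m.sum(),np.polyfit(s[m],W[m][:,2],1)); m2=m&(s>.09)&(abs(l)<.018); print('tab',m2.sum(),np.median(W[m2][:,2]),W[m2][:,2].max())
E
```

```text
897 [0.00012012 0.08438026]
tab 46 0.0849314448630974 0.08834865980301769
```

The grille is level: its slope is about 0 and the tab sits at 85 mm. The rotor is home and the robot is clear, so I'm handing the job in.

```bash
python3 -c "
from bench import bot; print(bot.close_job())"
```

```text
the job is handed in; nothing more can be done
None
```

The rotor sits home on the drive dog, the grille is shut flat on the rim, the arm is clear of everything, and the job is handed in at about 15 s on the robot's clock; no verdict was returned.

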